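# Make up the rolling-car kit and the circuit kit for a makerspace class

### The arm

A 6-joint arm with a two-finger parallel gripper is mounted at the origin on the work surface. World frame = base frame: x ahead of the robot, y to its left, z up, the work surface at z = 0. Lengths are in m, angles in rad, forces in N, time in s.
With the tool pointing down it reaches from about 0.275 to 0.825 m from the base axis. Payload 4.9 kg.
Tool frame: the origin (TCP) lies midway between the tips of the shut fingers; the grasp point (between the pads) lies 19 mm behind it; z points along the fingers, y is the line along which they close (so a half turn about z gives the same grasp; the last joint's range is limited). The gripper opens to 85 mm and grips with 20 to 120 N. Pads are 22 mm wide; open, the fingers measure 114 mm over their backs; the gripper's body (76 mm by 85 mm) begins 54 mm behind the grasp point. The pads swing forward as they close: fully open they stand 13 mm farther back than shut.
Start: joints at [-1.282, 0.326, -0.193, 1.052, 0, 1.437], TCP at [0.226, -0.502, 0.231] pointing down, gripper open.
Joint ranges: [-2.65, 2.65], [-0.97, 1.79], [-1.3, 1.35], [-1.93, 2.1], [-1.47, 1.37], [-3.14, 3.14]. Speed limits (rad/s): [2.57, 2.57, 3.14, 3.14, 3.14, 3.14].

### API

Orientations are given as a unit quaternion [w, x, y, z].
In Python, from bench import * gives the robot as it stands. The module is installed in compiled form; this text tells all that it offers.
- The arm moves only by the tool step_arm, never from a script. Its arguments are lists of equal length, an entry for each row: "offset": the shift along the world's x, y, z in cm, a list of three; "twist": the turn about the world's z in rad. In form: {"offset": [[x, y, z], ...], "twist": [twist, ...]}. A call has 1 to 8 rows; each row shifts and turns the commanded pose from where the row before left it; what a row does not reach is not made up. A row lasts 1/10 s, in which the tool goes at most 50 mm and 8.59 degrees, less where a joint would pass 70% of its speed; a pose out of reach is approached as far as the arm can. A call is refused whole if a number of a shift passes 5 or a number of a turn 0.15, either way. A call with a gripper value outside its range is refused whole. "claw" is the finger opening in cm, from 0 to 8.54, set as the call begins (left out, the last holds). The fingers move at their own pace and stop on an object; "grip_force" is the grip in N (left out, the last holds). Time passes only in rows, so rows that do not move let the fingers close. It gives the time, the measured TCP pose, the force, the opening and the grip force at its end, in the units of the state.
- get_state(): the state, without advancing time (a new reading comes with each control period).
- snapshot(name): name is "scene" or "top" or "wrist"; returns a dict with "color" (480x640x3 uint8, red, green, blue), "fx", "fy", "cx", "cy" (pixels), "R" (3x3) and "t" (3): a world point X has camera coordinates R X + t. Camera axes: x right, y down, z forward; pixel columns grow to the right and rows downward; lengths in m; the calibration is good to about 2 mm. The wrist camera is an equidistant fisheye: a pixel r from the principal point sees the ray r / f radians off the axis. A picture is of the moment at which its call begins. There is no depth.
- job_done(): hands the job in; it is judged then, once.
The state is a dict: "time": time; "qpos": joint angles; "dq": joint speeds; "joint_efforts": joint torques, N m; "tcp_pos": TCP position; "orientation": TCP orientation; "ft_force": force on the tool from outside, world axes, zero at the start; "wrist_torque": the same for the moment, N m; "width": finger opening in m; "gripper_force": force on a finger pad.
Only numpy, scipy, OpenCV 4.12 (cv2) and the standard library are available. Lean on these libraries where they do the work, as an engineer would, in place of code of your own. Each camera call takes 0.05 s, during which the arm holds its last target. There are 200 camera calls.

### The job

Make up the two class kits from the loose stock, each part lying flat in a compartment of its own: in the three-compartment tray the small wheel in the short middle compartment and the gear motor and the two-cell battery box in the two end ones, whichever way round; in the two-compartment tray the mini breadboard and the block battery, one in each. Set the parts down rather than dropping them, and leave the large wheel and the four-cell battery box where they lie.

Things in the scene. Friction and masses are not known exactly. Their poses are not given: they have to be found in the camera images.
- tray3: Kit tray, three compartments in a row: shallow grey plastic, 262 x 102 mm outside, 16 mm high, fixed. Origin: centre of its underside; x along the row, y across, z up. Floor 2.5 mm; walls and dividers 3 mm thick, 16 mm high. Each compartment is 96 mm in y inside; the end ones 92 mm in x, centred at x = -82 and +82 mm, the middle one 66 mm in x, at x = 0.
- tray2: Kit tray, two compartments in a row: shallow grey plastic, 153 x 102 mm outside, 16 mm high, fixed. Origin: centre of its underside; x along the row, y across, z up. Floor 2.5 mm; walls and divider 3 mm thick, 16 mm high. Both compartments are 72 mm in x and 96 mm in y inside, centred at x = -37.5 and +37.5 mm.
- gear_motor: Hobby gear motor lying on its side, 70 mm long, 30 g: yellow gearbox 42 x 19 x 22 mm high (x -35 to +7), then a round metal can of 19 mm diameter with white end cap (to x = +35), axis 11 mm up. A white shaft, 36 mm long along y, 5.4 mm thick, crosses it at x = -24, z = 11. Origin: mid-length, on the underside; x towards the can, z up. Grip across y at the origin.
- small_wheel: The smaller of two wheels with black rubber tyre and yellow spoked rim, lying flat: 42 mm diameter, 19 mm high (spokes and hub 2 mm more), about 22 g. Origin: centre of its underside, z up along the axle.
- two_cell_box: Open black battery box holding two round cells side by side, lying cells up: 62 x 32 mm, grippable sides 15 mm high, cells to 17 mm, about 60 g. Origin: centre of its underside; x along the cells (long side), y across, z up.
- breadboard: Mini solderless breadboard, white with a grid of small dark holes, lying holes up: 47 x 35 mm, 10 mm high, about 18 g. Origin: centre of its underside; x along the long side, z up.
- block_battery: Rectangular nine-volt block battery lying on its broad side: grey case with a copper band and two snap terminals at the +x end, 46 x 26.5 mm (49 mm with the terminals), 17.5 mm high, about 45 g. Origin: centre of the underside of the case; x along its length, z up.
- large_wheel: The larger wheel, same make, not wanted in either kit: 65 mm diameter, 26 mm high, lying flat. Origin: centre of its underside.
- four_cell_box: Open black battery box with four round cells side by side, not wanted in either kit: 62 x 63 mm, 17 mm high. Origin: centre of its underside; x along the cells.
There are look-alikes about, which are no part of the job. Several things have the shape of the breadboard; the one meant has the colours described above.

How it is judged:
By the outcome, as a careful person would: the job done as asked, in the order asked, and still so for the second after the job is handed in, with the robot touching nothing.
It also fails if it takes over 106 s, if anything falls off the work surface, if the arm or the gripper's body presses on something with over 40 N, if the wrist force passes 120 N, or if a joint passes its speed limit or range.

## Working session

There is one attempt and no reset: what is moved stays moved. The work goes in short steps, Python scripts to look and compute and a tool call to move; the robot and the scene stay as the last step left them, time stands still between calls to the robot, and variables do not carry over. Pictures are saved under pics/ and viewed, at most 14 in all, crops included, and the job is handed in when it is done.

Besides the shell and the picture viewer there is one more tool, called after "Request:" as name([rows], argument=value, ...), one row to a line, values as JSON. step_arm: Moves the arm, as the interface text tells. Its arguments: {"type":"object","properties":{"offset":{"type":"array"},"twist":{"type":"array"},"claw":{"type":"number"},"grip_force":{"type":"number"}},"required":["offset","twist"]}

```bash
mkdir -p pics
cat > h.py <<'E'
from bench import *
import numpy as np, cv2
def snap(n,f=None):
    s=snapshot(n); 
    if f: cv2.imwrite('pics/'+f,cv2.cvtColor(s['color'],cv2.COLOR_RGB2BGR))
    return s
def ray(s,u,v,z):
    R=np.array(s['R']);t=np.array(s['t']);c=-R.T@t
    d=R.T@np.array([(u-s['cx'])/s['fx'],(v-s['cy'])/s['fy'],1])
    return c+d*(z-c[2])/d[2]
E
python3 - <<'E'
from h import *
import pickle
for n in ['top','scene']:
    s=snap(n,n+'1.png'); pickle.dump(s,open(n+'.pkl','wb')); print(n,s['fx'],s['cx'],s['cy'],-np.array(s['R']).T@np.array(s['t']),np.round(s['R'],2).tolist())
st=get_state();print(st)
E
```

```text
top 542.978286030011 313.4651596877033 245.1795703147024 [0.45577047 0.04651634 1.04219959] [[0.03, -1.0, -0.02], [-0.99, -0.03, -0.1], [0.1, 0.02, -0.99]]
scene 533.1601906231901 326.9259899911662 240.23548605515126 [1.38273989 0.05106353 0.74362307] [[-0.01, 1.0, 0.02], [0.65, 0.02, -0.76], [-0.76, 0.0, -0.66]]
{'time': 0.1, 'qpos': array([-1.28220216e+00,  3.26840897e-01, -1.93433179e-01,  1.05201962e+00,
       -1.35447238e-05,  1.43661845e+00]), 'dq': array([ 0.00107869, -0.00186182,  0.00376427,  0.00018535,  0.00200393,
       -0.00025327]), 'joint_efforts': array([ 6.50949078e-04, -4.44239080e+01,  2.63038909e+01,  7.86126649e-03,
       -1.25573242e-04, -3.56308689e-07]), 'tcp_pos': array([ 0.22553384, -0.50108422,  0.23061511]), 'orientation': array([-7.45931501e-04,  9.77740770e-01,  2.09815219e-01, -6.44992932e-05]), 'ft_force': array([ 0.03935816, -0.32064628, -0.02889117]), 'wrist_torque': array([-0.0206105 , -0.01111735,  0.00526137]), 'gripper_force': 0.0, 'width': 0.0852503179923548}
```

View pics/top1.png

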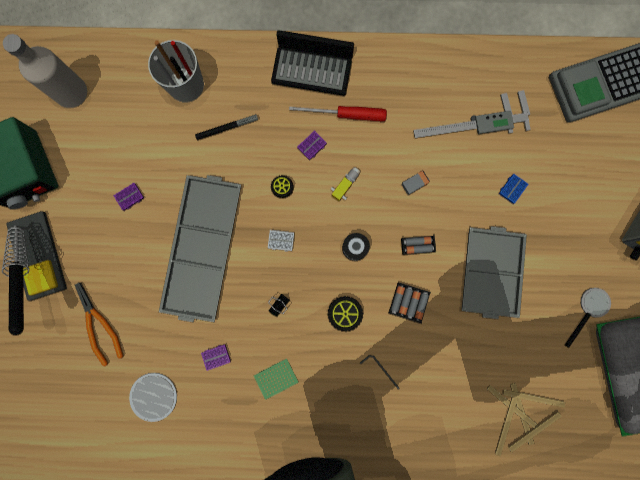

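View pics/scene1.png

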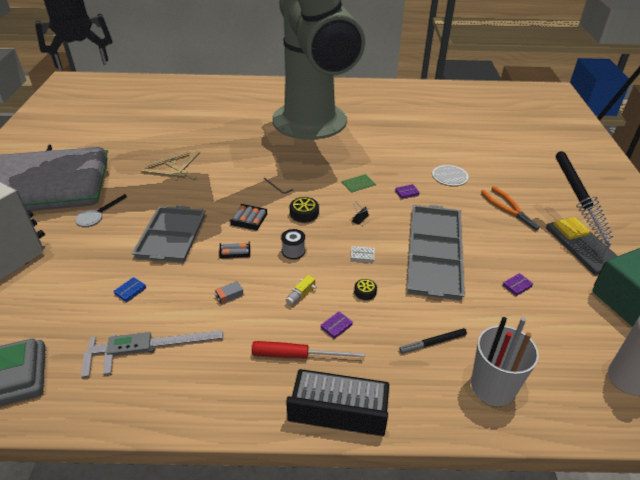

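The breadboard shapes (top view) are purple at (312,145), (129,196) and (216,357), blue at (514,188) and white at (281,240). The white one fits the description. Next I'll take an enlarged crop and measure from it.

Run:
```python
from h import *
import pickle
s=pickle.load(open('top.pkl','rb')); im=s['color']
hsv=cv2.cvtColor(im,cv2.COLOR_RGB2HSV)
wood=((hsv[...,0]>8)&(hsv[...,0]<22)&(hsv[...,1]>75)&(hsv[...,1]<190)&(hsv[...,2]>60))
m=(~wood).astype(np.uint8)*255
m=cv2.morphologyEx(m,cv2.MORPH_CLOSE,np.ones((3,3)));m=cv2.morphologyEx(m,cv2.MORPH_OPEN,np.ones((2,2)))
items=dict(gear=(346,184,.011,24),sw=(282,186,.01,18),two=(418,245,.008,24),bb=(281,240,.006,22),blk=(416,182,.01,22),lw=(345,314,.013,26),four=(410,302,.009,26),tray3=(202,248,.016,82),tray2=(494,271,.016,60))
dbg=im.copy()
for n,(u,v,z,r) in items.items():
    k=m[v-r:v+r,max(0,u-r):u+r]
    if 'tray' in n:
        k=((hsv[...,1]<60).astype(np.uint8)*255)[v-r:v+r,u-r:u+r]
    c,_=cv2.findContours(np.ascontiguousarray(k),cv2.RETR_EXTERNAL,cv2.CHAIN_APPROX_NONE)
    c=max(c,key=cv2.contourArea)[:,0]+[u-r,v-r]
    cv2.drawContours(dbg,[c.reshape(-1,1,2)],-1,(255,0,255),1)
    w=np.array([ray(s,a,b,z)[:2] for a,b in c])*1000
    (cx,cy),(a,b),th=cv2.minAreaRect(w.astype(np.float32))
    if a<b:a,b,th=b,a,th+90
    print(n,round(cx,1),round(cy,1),'size',round(a,1),round(b,1),'long axis deg',round((th+90)%180-90,1), 'cent',np.round(w.mean(0),1))
crop=dbg[120:340,155:535]
cv2.imwrite('pics/crop1.png',cv2.cvtColor(cv2.resize(crop,None,fx=2.1,fy=2.1,interpolation=cv2.INTER_CUBIC),cv2.COLOR_RGB2BGR))
```

```text
gear 683.4 8.8 size 72.7 35.4 long axis deg -25.0 cent [678.6   6.9]
sw 674.0 128.8 size 46.7 42.4 long axis deg 28.2 cent [673.  127.8]
two 565.7 -135.7 size 64.0 31.7 long axis deg -84.4 cent [ 565.6 -135.6]
bb 567.7 127.5 size 47.8 38.9 long axis deg 84.7 cent [568.3 127.4]
blk 683.8 -123.7 size 39.0 27.6 long axis deg -57.4 cent [ 683.8 -124.1]
lw 432.9 0.9 size 63.9 63.5 long axis deg -88.6 cent [432.    1.5]
four 456.2 -119.5 size 64.4 61.5 long axis deg 73.7 cent [ 457.4 -118.9]
tray3 551.2 281.8 size 280.8 107.7 long axis deg -8.5 cent [550.2 282. ]
tray2 519.5 -275.0 size 172.7 108.1 long axis deg -5.4 cent [ 519.  -274.9]
```

View pics/crop1.png

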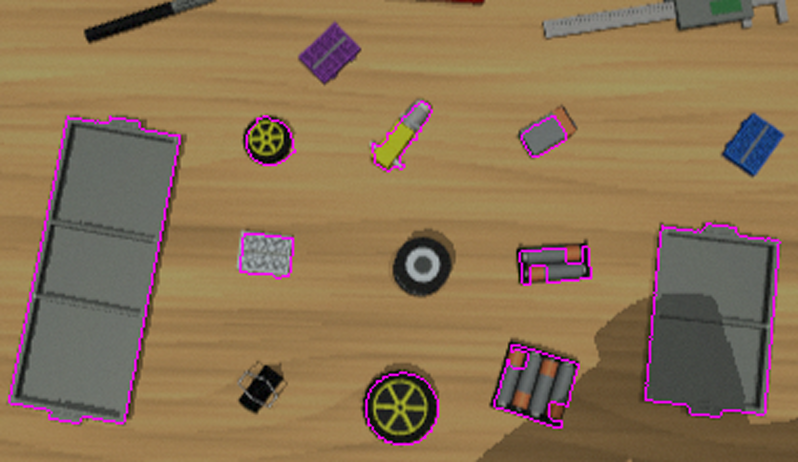

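White breadboard confirmed at crop (266,254): it is white with dark holes and matches the given size, while the purple and blue ones are look-alikes. I'll refine the motor, block, breadboard, wheel and tray measurements.

Run:
```python
from h import *
import pickle
s=pickle.load(open('top.pkl','rb')); im=s['color']
hsv=cv2.cvtColor(im,cv2.COLOR_RGB2HSV);H,S,V=cv2.split(hsv)
def rect(n,mask,u,v,r,z,ret=False):
    k=np.zeros(mask.shape,np.uint8);k[v-r:v+r,u-r:u+r]=mask[v-r:v+r,u-r:u+r]*255
    k=cv2.morphologyEx(k,cv2.MORPH_CLOSE,np.ones((3,3)))
    c,_=cv2.findContours(k,cv2.RETR_EXTERNAL,cv2.CHAIN_APPROX_NONE)
    c=max(c,key=cv2.contourArea)[:,0]
    w=np.array([ray(s,a,b,z)[:2] for a,b in c])*1000
    (cx,cy),(a,b),th=cv2.minAreaRect(w.astype(np.float32))
    if a<b:a,b,th=b,a,th+90
    print(n,np.round([cx,cy,a,b,(th+90)%180-90],1)); return w
rect('yellow',(H>24)&(H<35)&(S>150),346,184,24,.022)
g=(S<60)&(V>60)
rect('can',g,354,174,13,.015)
rect('bb',(S<50)&(V>110),281,240,22,.010)
w=rect('grey blk',(S<70),416,182,22,.0175)
rect('copper',((H<11)&(S>90)|(H<7)),416,182,22,.0175)
rect('sw dark',(V<60)|((H>22)&(H<35)&(S>150)),282,186,18,.019)
rect('two',(V<70)|(S<70)|((H<8)&(S>100)),418,245,24,.015)
# corners of trays at rim (z=16mm), from crop corner pixels
for n,pts in dict(t3=[(67,118),(181,135),(126,422),(11,402)],t2=[(662,230),(778,242),(765,412),(646,400)]).items():
    P=np.array([ray(s,155+a/2.1,120+b/2.1,.016)[:2]*1000 for a,b in pts]); print(n,np.round(P,0).tolist(),P.mean(0).round(1))
```

```text
yellow [670.6  15.3  42.9  18.8 -35. ]
can [700.   -6.3  26.2  19.2 -44.2]
bb [569.4 129.2  47.   37.2  85.5]
grey blk [ 683.8 -120.7   38.7   26.7  -57.3]
copper [ 671.3 -108.4    0.     0.     0. ]
sw dark [672.4 129.2  42.8  42.1  28.2]
two [ 567.  -132.6   64.2   31.5  -83.1]
t3 [[688.0, 314.0], [675.0, 208.0], [413.0, 247.0], [428.0, 351.0]] [551.  279.8]
t2 [[598.0, -231.0], [590.0, -335.0], [438.0, -322.0], [446.0, -217.0]] [ 518. -276.]
```

Plan (mm, deg): 
- The wheel at (672.5,129) goes to (551,282). 
- The motor at (682,7) goes to (632,270). 
- The two-cell box at (566.5,-134) goes to (470,294). 
- The breadboard at (569,129) goes to (481,-274). 
- The block at (686,-124) goes to (556,-280).

Moving to the wheel now.

Request:
step_arm([
  [2.5,3.5,0],
  [2.5,3.5,0],
  [2.5,3.5,0],
  [2.5,3.5,0],
  [2.5,3.5,0],
  [2.5,3.5,0],
  [2.5,3.5,0],
  [2.5,3.5,0],
], twist=[0.143,0.143,0.143,0.143,0.143,0.143,0.143,0.143], claw=6.5, grip_force=30)

```text
time: 0.9
tcp_pos: [0.4262, -0.2199, 0.2311]
orientation: [-0.0, 0.707, 0.708, -0.0]
ft_force: [1.6, -0.1, -0.1]
width: 0.065
gripper_force: 0.0
```

Request:
step_arm([
  [2.5,3.5,0],
  [2.5,3.5,0],
  [2.5,3.5,0],
  [2.5,3.5,0],
  [2.5,3.5,0],
  [2.5,3.5,0],
  [2.5,3.5,0],
  [2.5,3.5,0],
], twist=[0.143,0.143,0.143,0.143,0.143,0.143,0.143,0.143])

```text
time: 1.7
tcp_pos: [0.6262, 0.0601, 0.2308]
orientation: [-0.0, 0.211, 0.978, -0.0]
ft_force: [0.7, 0.3, 0.1]
width: 0.0649
gripper_force: 0.0
```

Request:
step_arm([
  [2.5,3.5,0],
  [2.2,3.6,0],
  [0,0,0],
  [0,0,0],
], twist=[0.143,0.143,0,0])

```text
time: 2.1
tcp_pos: [0.6722, 0.1302, 0.2299]
orientation: [-0.001, 0.072, 0.997, -0.0]
ft_force: [0.1, -0.5, 0.2]
width: 0.0652
gripper_force: 0.0
```

Request:
step_arm([
  [0,0,-4.5],
  [0,0,-4.5],
  [0,0,-4.5],
  [0,0,-4],
  [0,0,-3],
  [0,0,-1.5],
  [0,0,-0.7],
  [0,0,0],
], twist=[0,0,0,0,0,0,0,0])

```text
time: 2.9
tcp_pos: [0.6726, 0.1288, 0.0045]
orientation: [-0.0, 0.073, 0.997, -0.0]
ft_force: [0.4, 0.5, -0.4]
width: 0.0647
gripper_force: 0.0
```

Request:
step_arm([
  [0,0,0],
  [0,0,0],
  [0,0,0],
  [0,0,0],
  [0,0,0],
  [0,0,0],
], twist=[0,0,0,0,0,0], claw=3.5)

```text
time: 3.5
tcp_pos: [0.6744, 0.1295, 0.0066]
orientation: [0.002, 0.072, 0.997, 0.0]
ft_force: [-0.2, -1.1, 6.3]
width: 0.0406
gripper_force: 30.6
```

Request:
step_arm([
  [0,0,1],
  [0,0,2.5],
  [0,0,3],
  [-3,3.8,1.5],
  [-3,3.8,0],
  [-3.1,3.8,0],
  [-3.1,3.9,0],
  [0,0,0],
], twist=[0,0,0,0,0,0,0,0])

```text
time: 4.3
tcp_pos: [0.5465, 0.2865, 0.0849]
orientation: [-0.001, 0.069, 0.998, 0.001]
ft_force: [0.4, -0.4, -0.6]
width: 0.0402
gripper_force: 30.4
```

Run:
```python
from h import *
s=snap('wrist','w1.png'); st=get_state(); print(st['tcp_pos'],st['width'],s['fx'],s['cx'],s['cy'],-np.array(s['R']).T@np.array(s['t']))
```

```text
[0.54889934 0.28446289 0.08497502] 0.04045688640931501 371.64829954431775 313.7971025381768 241.57594577691822 [0.46840769 0.29604713 0.22703508]
```

View pics/w1.png

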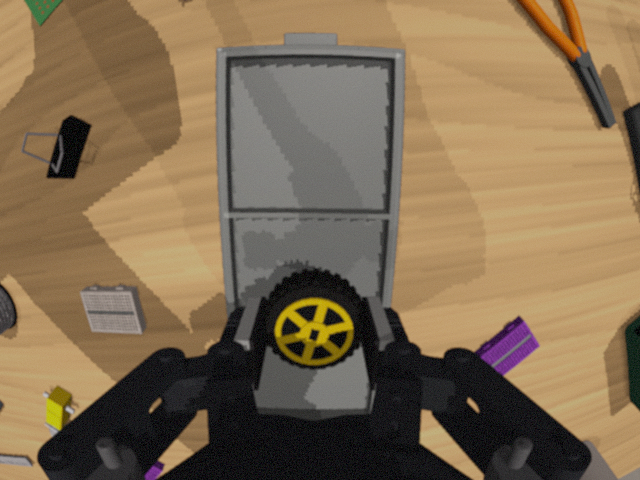

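The wheel is gripped level above the middle compartment. The divider is seen at (225–392, 215) and the tray's near-base end rim at (219–404, 50), so I can check the tray position with them.

```bash
cat >> h.py <<'E'
def fray(s,u,v,z):
    R=np.array(s['R']);t=np.array(s['t']);c=-R.T@t
    p=np.array([u-s['cx'],v-s['cy']]);r=np.hypot(*p);th=r/s['fx']
    d=R.T@np.array([*(np.sin(th)*p/r),np.cos(th)]); return c+d*(z-c[2])/d[2]
E
python3 - <<'E'
from h import *
s=snap('wrist')
for n,u,v in [('cornL',219,50),('cornR',404,50),('divL',225,215),('divR',395,215),('wallL',222,215),('wallR',398,215)]:
    print(n,np.round(fray(s,u,v,.016)*1000,1))
print(get_state()['tcp_pos'])
E
```

```text
cornL [418.2 247.7  16. ]
cornR [432.9 351.3  16. ]
divL [514.7 234.9  16. ]
divR [528.8 335.   16. ]
wallL [514.4 233.1  16. ]
wallR [529.  336.9  16. ]
[0.55056956 0.28313811 0.08499824]
```

Request:
step_arm([
  [0.1,-0.1,-2.5],
  [0.1,-0.1,-2.5],
  [0,0,-1],
  [0,0,-0.7],
  [0,0,-0.4],
  [0,0,-0.2],
  [0,0,0],
  [0,0,0],
], twist=[0,0,0,0,0,0,0,0])

```text
time: 5.2
tcp_pos: [0.5536, 0.2801, 0.0118]
orientation: [0.001, 0.072, 0.997, 0.0]
ft_force: [-0.1, -0.2, -0.1]
width: 0.0406
gripper_force: 30.4
```

Request:
step_arm([
  [0,0,-0.1],
  [0,0,-0.1],
  [0,0,-0.1],
  [0,0,0],
], twist=[0,0,0,0])

```text
time: 5.6
tcp_pos: [0.5533, 0.2801, 0.0091]
orientation: [0.0, 0.072, 0.997, 0.0]
ft_force: [-1.7, -1.4, 7.3]
width: 0.0406
gripper_force: 31.1
```

Request:
step_arm([
  [0,0,0],
  [0,0,0],
  [0,0,0],
  [0,0,1],
  [0,0,2.5],
  [0,0,4],
  [0,0,2],
], twist=[0,0,0,0,0,0,0], claw=5.4)

```text
time: 6.3
tcp_pos: [0.5545, 0.2804, 0.1067]
orientation: [0.002, 0.072, 0.997, 0.001]
ft_force: [1.1, 0.8, 0.6]
width: 0.0541
gripper_force: 0.0
```

Request:
step_arm([
  [1.84,-3.9,0],
  [1.84,-3.9,0],
  [1.84,-3.9,0],
  [1.84,-3.9,0],
  [1.84,-3.9,0],
  [1.84,-3.9,0],
  [1.84,-3.9,0],
  [0,0,0],
], twist=[-0.067,-0.067,-0.067,-0.067,-0.067,-0.067,-0.064,0])

```text
time: 7.1
tcp_pos: [0.6844, 0.0011, 0.1038]
orientation: [0.002, 0.304, 0.953, -0.001]
ft_force: [-0.2, -0.0, -0.5]
width: 0.0544
gripper_force: 0.0
```

Run:
```python
from h import *
s=snap('wrist','w2.png'); s=snap('wrist','w2.png'); st=get_state(); print(st['tcp_pos'],st['orientation'])
H,S,V=cv2.split(cv2.cvtColor(s['color'],cv2.COLOR_RGB2HSV))
m=((H>24)&(H<35)&(S>120)).astype(np.uint8)
c,_=cv2.findContours(m,cv2.RETR_EXTERNAL,cv2.CHAIN_APPROX_NONE)
for k in c:
    if cv2.contourArea(k)>150:
        w=np.array([fray(s,a,b,.02)[:2]*1000 for a,b in k[:,0]],np.float32); print(cv2.minAreaRect(w),k[:,0].mean(0))
```

```text
[0.68204069 0.00574077 0.10332699] [-5.78430562e-05  3.01549612e-01  9.53450468e-01  1.83746675e-04]
((672.4205322265625, 14.635330200195312), (17.565994262695312, 43.365638732910156), 55.54189682006836) [319.25365854 223.05365854]
```

View pics/w2.png

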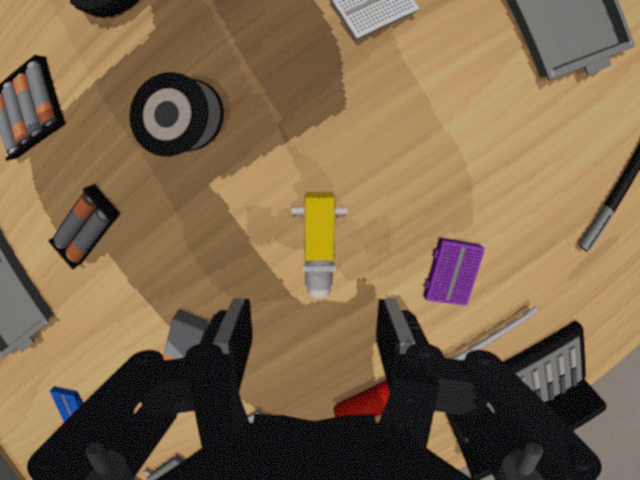

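The motor is centred between the fingers and aligned: gearbox at (319,225), can at (319,285). Grasping it.

Request:
step_arm([
  [0.1,0.1,-4],
  [0.1,0,-3],
  [0,0,-1.5],
  [0,0,-0.8],
  [0,0,-0.4],
  [0,0,0],
], twist=[0,0,0,0,0,0])

```text
time: 7.8
tcp_pos: [0.6844, 0.0083, 0.0068]
orientation: [0.0, 0.3, 0.954, 0.0]
ft_force: [-0.3, -0.7, -0.1]
width: 0.0541
gripper_force: 0.0
```

Request:
step_arm([
  [0,0,0],
  [0,0,0],
  [0,0,0],
  [0,0,0],
  [0,0,0],
  [0,0,0],
], twist=[0,0,0,0,0,0], claw=1.2)

```text
time: 8.4
tcp_pos: [0.6848, 0.0078, 0.0074]
orientation: [0.001, 0.301, 0.954, 0.0]
ft_force: [-1.2, 0.3, 6.1]
width: 0.0187
gripper_force: 30.1
```

Request:
step_arm([
  [0,0,1],
  [0,0,2.5],
  [0,0,3],
  [-0.5,2.5,1],
  [-0.8,4,0],
  [-0.8,4,0],
  [-0.8,4,0],
  [-0.8,4,0],
], twist=[0,0,0,0.066,0.066,0.066,0.066,0.066])

```text
time: 9.2
tcp_pos: [0.6463, 0.1942, 0.0816]
orientation: [-0.0, 0.139, 0.99, -0.0]
ft_force: [0.1, 0.2, 1.0]
width: 0.0179
gripper_force: 29.4
```

Request:
step_arm([
  [-0.7,4,0],
  [-0.6,3.7,0],
  [0,0,0],
  [0,0,0],
  [0,0,-3],
  [0,0,-2],
  [0,0,0],
  [0,0,0],
], twist=[0.066,0.066,0,0,0,0,0,0])

```text
time: 10.0
tcp_pos: [0.6341, 0.2685, 0.0312]
orientation: [-0.0, 0.075, 0.997, -0.0]
ft_force: [-0.3, 0.2, 0.5]
width: 0.0184
gripper_force: 29.4
```

Request:
step_arm([
  [0,0,-1],
  [0,0,-0.6],
  [0,0,-0.3],
  [0,0,-0.1],
  [0,0,-0.1],
  [0,0,0],
], twist=[0,0,0,0,0,0])

```text
time: 10.6
tcp_pos: [0.634, 0.27, 0.0102]
orientation: [0.0, 0.074, 0.997, 0.0]
ft_force: [0.3, -0.5, -0.6]
width: 0.0185
gripper_force: 29.4
```

Request:
step_arm([
  [0,0,-0.1],
  [0,0,-0.05],
  [0,0,0],
], twist=[0,0,0])

```text
time: 10.9
tcp_pos: [0.6341, 0.2701, 0.0099]
orientation: [0.0, 0.074, 0.997, 0.0]
ft_force: [-2.6, -1.3, 6.7]
width: 0.018
gripper_force: 30.2
```

Request:
step_arm([
  [0,0,0],
  [0,0,0],
  [0,0,0],
  [0,0,1],
  [0,0,3],
  [0,0,4],
  [0,0,3],
], twist=[0,0,0,0,0,0,0], claw=3.4)

```text
time: 11.6
tcp_pos: [0.6345, 0.2701, 0.1214]
orientation: [0.001, 0.074, 0.997, 0.0]
ft_force: [0.9, 0.0, 0.2]
width: 0.0339
gripper_force: 0.0
```

Request:
step_arm([
  [-0.62,-3.67,0],
  [-0.62,-3.67,0],
  [-0.62,-3.67,0],
  [-0.62,-3.67,0],
  [-0.62,-3.67,0],
  [-0.62,-3.67,0],
  [-0.62,-3.67,0],
  [-0.62,-3.67,0],
], twist=[-0.12,-0.12,-0.12,-0.12,-0.12,-0.12,-0.12,-0.12], claw=6)

```text
time: 12.4
tcp_pos: [0.5842, -0.0252, 0.1195]
orientation: [0.0, 0.528, 0.849, 0.0]
ft_force: [0.5, 0.3, -0.8]
width: 0.0602
gripper_force: 0.0
```

Request:
step_arm([
  [-0.62,-3.67,0],
  [-0.62,-3.67,0],
  [-0.62,-3.67,0],
  [0,0,0],
  [0,0,0],
  [0,0,0],
], twist=[-0.12,-0.12,-0.11,0,0,0])

```text
time: 13.0
tcp_pos: [0.5658, -0.133, 0.1189]
orientation: [-0.0, 0.666, 0.746, 0.0]
ft_force: [-0.1, 0.4, 0.2]
width: 0.0598
gripper_force: 0.0
```

Run:
```python
from h import *
s=snap('wrist','w3.png'); st=get_state(); print(st['tcp_pos'],st['orientation'])
i=cv2.imread('pics/w3.png'); t=snap('top')['color'][150:340,150:300][...,::-1]
cv2.imwrite('pics/w3b.png',np.hstack([cv2.resize(i,(440,330)),cv2.resize(t,(260,330))]))
for v in (.015,):
  H,S,V=cv2.split(cv2.cvtColor(s['color'],cv2.COLOR_RGB2HSV))
  # two-cell: cells (grey/orange) non wood, near centre
  m=(~((H>8)&(H<22)&(S>75)&(S<190))|(V<45)).astype(np.uint8)
  m[290:]=0; m=cv2.morphologyEx(m,cv2.MORPH_OPEN,np.ones((3,3)))
  c,_=cv2.findContours(m,cv2.RETR_EXTERNAL,cv2.CHAIN_APPROX_NONE)
  for k in c:
    if cv2.contourArea(k)>800:
        w=np.array([fray(s,a,b,v)[:2]*1000 for a,b in k[:,0]],np.float32); print(cv2.minAreaRect(w),k[:,0].mean(0))
```

```text
[ 0.56588535 -0.13267295  0.11880989] [-3.86205033e-05  6.65683304e-01  7.46234353e-01  1.64266595e-04]
((685.4027709960938, -122.16423034667969), (28.84811782836914, 42.109283447265625), 32.58975601196289) [473.96666667 242.69333333]
((569.62939453125, -133.0731658935547), (29.679338455200195, 62.26217269897461), 6.049013614654541) [319.16964286 238.91369048]
((462.0943298339844, -117.4578857421875), (63.67182540893555, 62.490909576416016), 74.26898193359375) [175.26213592 199.31067961]
((561.9166259765625, -10.826011657714844), (54.47834777832031, 53.9912109375), 42.274051666259766) [328.47863248  61.25641026]
((825.6062622070312, 24.7257080078125), (187.22813415527344, 36.672908782958984), 87.04074096679688) [629.78997613 107.12649165]
((753.7890014648438, 68.55709838867188), (42.9721565246582, 47.331424713134766), 45.663047790527344) [579.24832215  24.27516779]
((435.7511901855469, -1.1694869995117188), (59.669456481933594, 73.47962188720703), 85.80612182617188) [150.9588015  37.9588015]
```

View pics/w3b.png

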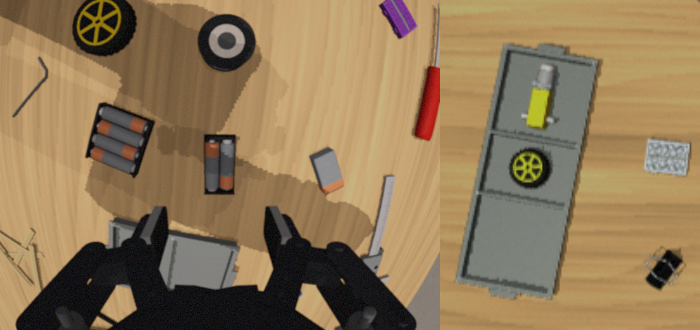

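The motor (545,95) and wheel (530,168) lie properly in their compartments. The two-cell box is at wrist (319,239), 62x30 mm as expected. Grasping it.

Request:
step_arm([
  [0.2,0,-4.5],
  [0.1,0,-3.5],
  [0,0,-1.5],
  [0,0,-1],
  [0,0,-0.5],
  [0,0,-0.2],
  [0,0,0],
], twist=[0,0,0,0,0,0,0])

```text
time: 13.8
tcp_pos: [0.5694, -0.1338, 0.0073]
orientation: [0.001, 0.666, 0.746, 0.0]
ft_force: [-0.5, -0.4, 0.3]
width: 0.0603
gripper_force: 0.0
```

Request:
step_arm([
  [0,0,0],
  [0,0,0],
  [0,0,0],
  [0,0,0],
  [0,0,0],
  [0,0,0],
], twist=[0,0,0,0,0,0], claw=2.5)

```text
time: 14.4
tcp_pos: [0.5694, -0.1341, 0.0076]
orientation: [0.001, 0.666, 0.746, 0.0]
ft_force: [-0.9, -0.2, 5.1]
width: 0.0311
gripper_force: 30.1
```

Request:
step_arm([
  [0,0,1],
  [0,0,2.5],
  [0,0,4],
  [0,0,2.5],
  [-0.81,3.56,0],
  [-0.81,3.56,0],
  [-0.81,3.56,0],
  [-0.81,3.56,0],
], twist=[0,0,0,0,-0.0215,-0.0215,-0.0215,-0.0215])

```text
time: 15.2
tcp_pos: [0.5358, 0.0097, 0.1072]
orientation: [0.0, 0.698, 0.716, 0.0]
ft_force: [0.5, -0.0, -0.1]
width: 0.0313
gripper_force: 30.0
```

Request:
step_arm([
  [-0.81,3.56,0],
  [-0.81,3.56,0],
  [-0.81,3.56,0],
  [-0.81,3.56,0],
  [-0.81,3.56,0],
  [-0.81,3.56,0],
  [-0.81,3.56,0],
  [-0.81,3.56,0],
], twist=[-0.0215,-0.0215,-0.0215,-0.0215,-0.0215,-0.0215,-0.0215,-0.0215])

```text
time: 16.0
tcp_pos: [0.4709, 0.2948, 0.1071]
orientation: [0.0, 0.757, 0.653, 0.0]
ft_force: [0.3, -0.3, -0.0]
width: 0.0312
gripper_force: 30.0
```

Request:
step_arm([
  [0,0,0],
  [0,0,0],
  [0,0,-4],
  [0,0,-3],
  [0,0,-1],
  [0,0,0],
  [0,0,0],
], twist=[0,0,0,0,0,0,0])

```text
time: 16.7
tcp_pos: [0.4725, 0.2931, 0.0276]
orientation: [0.0, 0.757, 0.653, 0.0]
ft_force: [-0.4, 0.2, -0.2]
width: 0.0309
gripper_force: 30.0
```

Request:
step_arm([
  [0,0,-0.9],
  [0,0,-0.5],
  [0,0,-0.2],
  [0,0,-0.1],
  [0,0,-0.1],
  [0,0,0],
], twist=[0,0,0,0,0,0])

```text
time: 17.3
tcp_pos: [0.4714, 0.2934, 0.0101]
orientation: [0.0, 0.757, 0.654, 0.0]
ft_force: [-4.7, -2.8, 12.7]
width: 0.0311
gripper_force: 31.3
```

Request:
step_arm([
  [0,0,0],
  [0,0,0],
  [0,0,0],
  [0,0,1],
  [0,0,3],
  [0,0,4],
  [0,0,3],
], twist=[0,0,0,0,0,0,0], claw=4.5)

```text
time: 18.0
tcp_pos: [0.4719, 0.2936, 0.1211]
orientation: [0.0, 0.757, 0.654, 0.001]
ft_force: [-0.4, 0.2, 0.6]
width: 0.045
gripper_force: 0.0
```

Request:
step_arm([
  [1.96,-3.28,0],
  [1.96,-3.28,0],
  [1.96,-3.28,0],
  [1.96,-3.28,0],
  [1.96,-3.28,0],
  [0,0,0],
  [0,0,0],
  [0,0,0],
], twist=[0.014,0.014,0.014,0.014,0.012,0,0,0], claw=6.2)

```text
time: 18.8
tcp_pos: [0.5688, 0.13, 0.1187]
orientation: [-0.0, 0.734, 0.679, -0.0]
ft_force: [-0.4, 0.5, 0.5]
width: 0.0616
gripper_force: 0.0
```

Run:
```python
from h import *
s=snap('wrist','w4.png'); st=get_state(); print(st['tcp_pos'],st['orientation'])
H,S,V=cv2.split(cv2.cvtColor(s['color'],cv2.COLOR_RGB2HSV))
m=((S<60)&(V>80)).astype(np.uint8)
m[290:]=0; m=cv2.morphologyEx(m,cv2.MORPH_CLOSE,np.ones((5,5)))
c,_=cv2.findContours(m,cv2.RETR_EXTERNAL,cv2.CHAIN_APPROX_NONE)
for k in c:
    if cv2.contourArea(k)>800:
        w=np.array([fray(s,a,b,.01)[:2]*1000 for a,b in k[:,0]],np.float32); print(cv2.minAreaRect(w),k[:,0].mean(0))
```

```text
[0.56876054 0.13030886 0.11870116] [-2.61704238e-04  7.33720304e-01  6.79451562e-01 -1.47308984e-04]
((571.7537841796875, 128.99745178222656), (48.61073684692383, 36.583457946777344), 84.84684753417969) [318.4529148  237.62780269]
((551.5528564453125, 268.7576904296875), (90.20926666259766, 286.7437744140625), 83.25137329101562) [270.03056517  51.40023068]
```

View pics/w4.png

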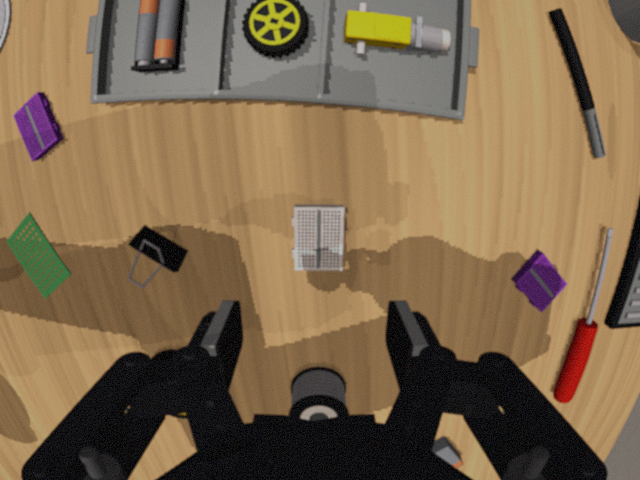

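The white breadboard is at (319,238), centred and square to the fingers. The three-compartment tray holds its three parts (top of the picture). Grasping the breadboard.

Request:
step_arm([
  [0.2,-0.1,-4.5],
  [0.05,0,-3.5],
  [0,0,-1.5],
  [0,0,-1],
  [0,0,-0.5],
  [0,0,-0.4],
  [0,0,0],
], twist=[0,0,0,0,0,0,0])

```text
time: 19.55
tcp_pos: [0.5724, 0.1287, 0.0051]
orientation: [0.0, 0.734, 0.679, 0.0]
ft_force: [0.4, 1.2, -0.2]
width: 0.0622
gripper_force: 0.0
```

Request:
step_arm([
  [0,0,0],
  [0,0,0],
  [0,0,0],
  [0,0,0],
  [0,0,0],
  [0,0,0],
], twist=[0,0,0,0,0,0], claw=2.8)

```text
time: 20.15
tcp_pos: [0.5727, 0.1285, 0.0056]
orientation: [0.0, 0.734, 0.679, 0.001]
ft_force: [-1.0, -0.2, 6.3]
width: 0.0336
gripper_force: 30.0
```

Request:
step_arm([
  [0,0,1],
  [0,0,2.5],
  [0,0,4],
  [0,0,3.5],
  [-0.74,-3.35,0],
  [-0.74,-3.35,0],
  [-0.74,-3.35,0],
  [-0.74,-3.35,0],
], twist=[0,0,0,0,0.13,0.13,0.13,0.13])

```text
time: 20.95
tcp_pos: [0.542, -0.0067, 0.1153]
orientation: [0.0, 0.532, 0.846, 0.0]
ft_force: [0.5, 0.1, 0.1]
width: 0.0335
gripper_force: 30.0
```

Request:
step_arm([
  [-0.74,-3.35,0],
  [-0.74,-3.35,0],
  [-0.74,-3.35,0],
  [-0.74,-3.35,0],
  [-0.74,-3.35,0],
  [-0.74,-3.35,0],
  [-0.74,-3.35,0],
  [-0.74,-3.35,0],
], twist=[0.13,0.13,0.13,0.13,0.13,0.13,0.13,0.13])

```text
time: 21.75
tcp_pos: [0.4827, -0.275, 0.1152]
orientation: [0.0, 0.042, 0.999, -0.0]
ft_force: [0.4, 0.4, -0.2]
width: 0.0338
gripper_force: 30.0
```

Request:
step_arm([
  [0,0,0],
  [0,0,0],
  [0,0,0],
], twist=[0,0,0])

```text
time: 22.05
tcp_pos: [0.4831, -0.2727, 0.1147]
orientation: [-0.0, 0.044, 0.999, 0.0]
ft_force: [-0.3, 0.2, 0.1]
width: 0.0332
gripper_force: 30.0
```

Run:
```python
from h import *
s=snap('wrist','w5.png'); st=get_state(); print(st['tcp_pos'],st['orientation'],st['width'])
```

```text
[ 0.48323329 -0.27241411  0.11466006] [-1.48222373e-04  4.40317598e-02  9.99030083e-01  2.74289391e-04] 0.03387218757857043
```

View pics/w5.png

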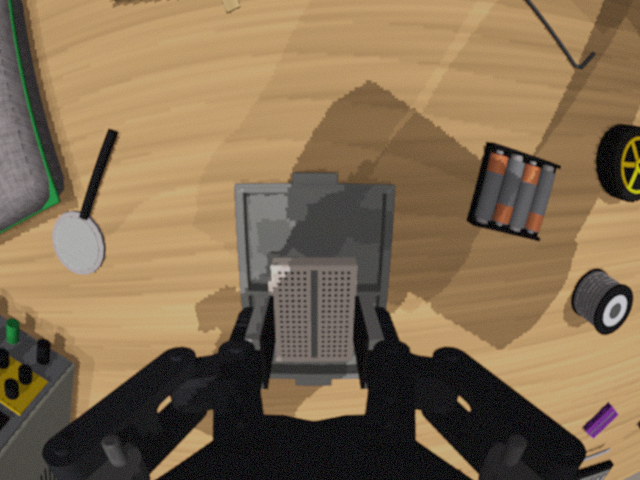

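The breadboard is held level over the tray. The tray's near-base end rim is at (237–395,184) and the divider at about row 291. Checking these against the plan.

Run:
```python
from h import *
s=snap('wrist')
a,b=[fray(s,u,v,.016)*1000 for u,v in [(237,184),(395,184)]]
print(a,b,np.degrees(np.arctan2(*(b-a)[1::-1])),'centre',(a+b)/2+76.5*np.array([.9959,-.0906,0]))
print(fray(s,245,292,.016)*1000, fray(s,386,292,.016)*1000)
```

```text
[ 437.92336458 -320.39301373   16.        ] [ 447.09939572 -216.05370711   16.        ] 84.97410208456144 centre [ 518.69773015 -275.15426042   16.        ]
[ 516.262676   -326.37691147   16.        ] [ 525.37667939 -224.39237736   16.        ]
```

Request:
step_arm([
  [0,0,-4],
  [0,0,-3.5],
  [0,0,-1.5],
  [0,0,-0.8],
  [0,0,-0.4],
  [0,0,-0.2],
  [0,0,-0.1],
  [0,0,0],
], twist=[0,0,0,0,0,0,0,0])

```text
time: 22.95
tcp_pos: [0.4838, -0.274, 0.0103]
orientation: [0.001, 0.044, 0.999, -0.0]
ft_force: [0.5, -0.5, -0.6]
width: 0.0337
gripper_force: 30.0
```

Request:
step_arm([
  [0,0,-0.1],
  [0,0,-0.05],
  [0,0,0],
], twist=[0,0,0])

```text
time: 23.25
tcp_pos: [0.4832, -0.2737, 0.0082]
orientation: [0.0, 0.044, 0.999, -0.0]
ft_force: [0.3, 1.0, -0.1]
width: 0.0338
gripper_force: 30.0
```

Request:
step_arm([
  [0,0,-0.05],
  [0,0,-0.05],
  [0,0,0],
], twist=[0,0,0])

```text
time: 23.55
tcp_pos: [0.4833, -0.2737, 0.008]
orientation: [0.0, 0.044, 0.999, -0.0]
ft_force: [-2.3, 0.6, 8.2]
width: 0.0336
gripper_force: 30.9
```

Request:
step_arm([
  [0,0,0],
  [0,0,0],
  [0,0,0],
  [0,0,1],
  [0,0,3],
  [0,0,4],
  [0,0,3],
], twist=[0,0,0,0,0,0,0], claw=4.8)

```text
time: 24.25
tcp_pos: [0.4836, -0.2739, 0.1196]
orientation: [0.001, 0.044, 0.999, -0.0]
ft_force: [0.3, 0.3, 0.7]
width: 0.0483
gripper_force: 0.0
```

Request:
step_arm([
  [2.9,2.13,0],
  [2.9,2.13,0],
  [2.9,2.13,0],
  [2.9,2.13,0],
  [2.9,2.13,0],
  [2.9,2.13,0],
  [2.9,2.13,0],
  [0,0,0],
], twist=[-0.131,-0.131,-0.131,-0.131,-0.131,-0.131,-0.131,0], claw=5.5)

```text
time: 25.05
tcp_pos: [0.6893, -0.1213, 0.1174]
orientation: [0.001, 0.481, 0.877, 0.001]
ft_force: [0.5, 0.3, -1.0]
width: 0.0552
gripper_force: 0.0
```

Request:
step_arm([
  [0,0,0],
  [0,0,0],
], twist=[0,0])

```text
time: 25.25
tcp_pos: [0.6853, -0.125, 0.1171]
orientation: [-0.0, 0.482, 0.876, -0.0]
ft_force: [-0.4, -1.1, -0.5]
width: 0.0551
gripper_force: 0.0
```

Run:
```python
from h import *
s=snap('wrist','w6.png'); st=get_state(); print(st['tcp_pos'],st['orientation'])
H,S,V=cv2.split(cv2.cvtColor(s['color'],cv2.COLOR_RGB2HSV))
for m in ((S<70),(S<70)|(H<8)|(H>170)):
  m=m.astype(np.uint8); m[290:]=0; m[:180]=0; m=cv2.morphologyEx(m,cv2.MORPH_CLOSE,np.ones((3,3)))
  c,_=cv2.findContours(m,cv2.RETR_EXTERNAL,cv2.CHAIN_APPROX_NONE)
  for k in c:
    if cv2.contourArea(k)>500 and abs(k[:,0,0].mean()-319)<60:
        w=np.array([fray(s,a,b,.0175)[:2]*1000 for a,b in k[:,0]],np.float32); print(cv2.minAreaRect(w),k[:,0].mean(0))
for p in [(319,210),(319,240),(319,280)]: print(p, fray(s,*p,.0175)*1000)
```

```text
[ 0.68519069 -0.12528426  0.11724686] [-3.44568469e-04  4.82222324e-01  8.76048780e-01 -2.16504518e-04]
((686.2928466796875, -121.56039428710938), (26.253108978271484, 37.91688537597656), 32.3484001159668) [318.42941176 237.90588235]
((686.4943237304688, -121.87898254394531), (26.253124237060547, 38.67098617553711), 32.34712219238281) [318.43604651 238.28488372]
(319, 210) [ 676.03030423 -104.81552965   17.5       ]
(319, 240) [ 687.34556615 -122.50900955   17.5       ]
(319, 280) [ 703.42437235 -147.60481236   17.5       ]
```

View pics/w6.png

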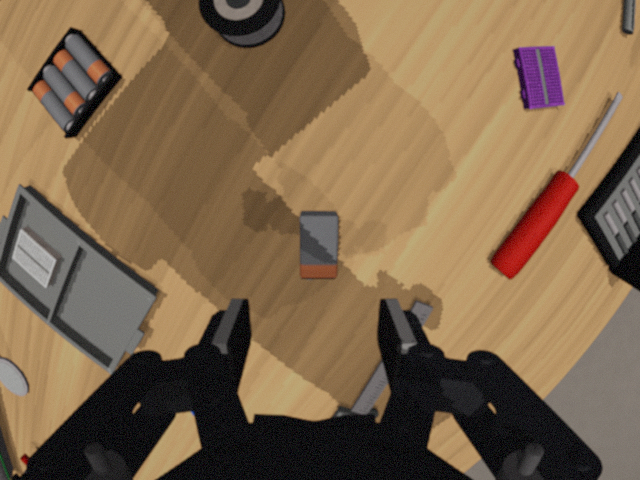

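The block battery is at (319,245), with the copper band at the lower end and its axis along the fingers' plane. The breadboard lies flat in its compartment (35,257). Grasping the battery.

Request:
step_arm([
  [0.2,0,-4.5],
  [0.1,0.05,-3.5],
  [0,0,-1.5],
  [0,0,-0.8],
  [0,0,-0.4],
  [0,0,-0.2],
  [0,0,0],
], twist=[0,0,0,0,0,0,0])

```text
time: 26.0
tcp_pos: [0.6901, -0.1244, 0.0094]
orientation: [0.001, 0.482, 0.876, 0.0]
ft_force: [0.3, 0.1, -0.6]
width: 0.0545
gripper_force: 0.0
```

Request:
step_arm([
  [0,0,0],
  [0,0,0],
  [0,0,0],
  [0,0,0],
  [0,0,0],
  [0,0,0],
], twist=[0,0,0,0,0,0], claw=2)

```text
time: 26.6
tcp_pos: [0.6899, -0.1242, 0.0092]
orientation: [0.001, 0.482, 0.876, 0.0]
ft_force: [-0.4, 0.6, 5.5]
width: 0.0251
gripper_force: 30.7
```

Request:
step_arm([
  [0,0,1],
  [0,0,2.5],
  [0,0,3],
  [0,0,2],
  [-1.89,-2.21,0],
  [-1.89,-2.21,0],
  [-1.89,-2.21,0],
  [-1.89,-2.21,0],
], twist=[0,0,0,0,0.131,0.131,0.131,0.131])

```text
time: 27.4
tcp_pos: [0.6127, -0.2129, 0.0934]
orientation: [-0.0, 0.236, 0.972, 0.0]
ft_force: [0.4, -0.9, -0.5]
width: 0.0255
gripper_force: 30.0
```

Request:
step_arm([
  [-1.89,-2.21,0],
  [-1.89,-2.21,0],
  [-1.89,-2.21,0],
  [0,0,0],
  [0,0,0],
  [0,0,-3],
  [0,0,-3],
  [0,0,0],
], twist=[0.131,0.131,0.131,0,0,0,0,0])

```text
time: 28.2
tcp_pos: [0.5546, -0.2758, 0.0293]
orientation: [-0.003, 0.044, 0.999, 0.002]
ft_force: [-0.2, -0.5, -0.4]
width: 0.0254
gripper_force: 30.0
```

Request:
step_arm([
  [0,0,-0.8],
  [0,0,-0.5],
  [0,0,-0.2],
  [0,0,0],
  [0,0,0],
], twist=[0,0,0,0,0])

```text
time: 28.7
tcp_pos: [0.5573, -0.2789, 0.0188]
orientation: [0.0, 0.044, 0.999, -0.0]
ft_force: [0.1, -0.1, -0.3]
width: 0.0251
gripper_force: 30.0
```

Request:
step_arm([
  [0,0,-0.4],
  [0,0,-0.2],
  [0,0,-0.1],
  [0,0,0],
  [0,0,0],
], twist=[0,0,0,0,0])

```text
time: 29.2
tcp_pos: [0.5568, -0.2787, 0.0117]
orientation: [0.0, 0.044, 0.999, -0.0]
ft_force: [-1.8, 1.8, 5.6]
width: 0.0252
gripper_force: 30.6
```

Request:
step_arm([
  [0,0,-0.05],
  [0,0,0],
], twist=[0,0])

```text
time: 29.4
tcp_pos: [0.5569, -0.2788, 0.0117]
orientation: [0.0, 0.044, 0.999, -0.0]
ft_force: [-1.6, 2.1, 8.6]
width: 0.0255
gripper_force: 31.0
```

Contact. I'll release, rise and move back clear of the cameras.

Request:
step_arm([
  [0,0,0],
  [0,0,0],
  [0,0,0],
  [0,0,1],
  [0,0,3],
  [0,0,4.5],
  [0,0,4.5],
  [0,0,4.5],
], twist=[0,0,0,0,0,0,0,0], claw=4.2)

```text
time: 30.2
tcp_pos: [0.5567, -0.2786, 0.1879]
orientation: [0.0, 0.044, 0.999, -0.0]
ft_force: [0.3, -0.0, -0.5]
width: 0.0422
gripper_force: 0.0
```

Request:
step_arm([
  [-3.5,-2.5,0],
  [-3.5,-2.5,0],
  [-3.5,-2.5,0],
  [-3.5,-2.5,0],
  [-3.5,-2.5,0],
  [-3.5,-2.5,0],
  [0,0,0],
  [0,0,0],
], twist=[0,0,0,0,0,0,0,0])

```text
time: 31.0
tcp_pos: [0.3463, -0.4293, 0.1861]
orientation: [0.0, 0.046, 0.999, -0.0]
ft_force: [0.4, 0.5, 1.0]
width: 0.042
gripper_force: 0.0
```

Run:
```python
from h import *
s=snap('top'); st=get_state(); print(st['time'],st['tcp_pos'],st['ft_force'])
cv2.imwrite('pics/top2.png',cv2.cvtColor(cv2.resize(s['color'][120:340,155:535],None,fx=2.1,fy=2.1,interpolation=cv2.INTER_CUBIC),cv2.COLOR_RGB2BGR))
```

```text
31.05 [ 0.34701198 -0.42866291  0.18603313] [-0.08811076  0.34926948 -0.32553377]
```

View pics/top2.png

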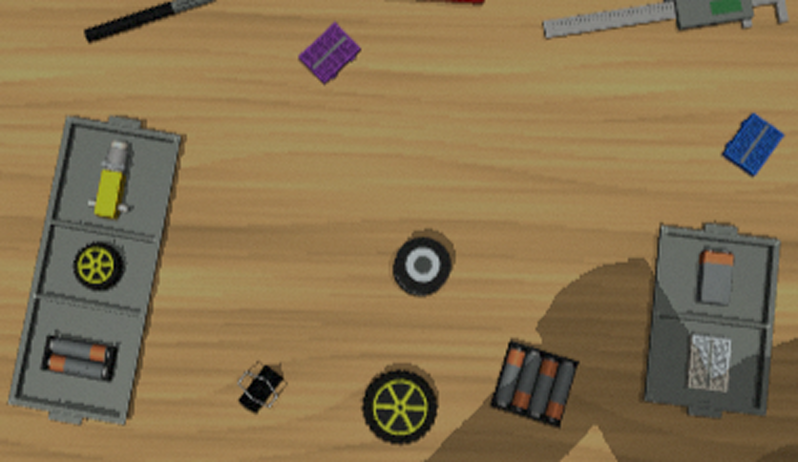

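All five parts lie flat in their own compartments: motor (110,180), wheel (98,266), two-cell box (80,358), block battery (716,276) and breadboard (710,362). The large wheel and the four-cell box haven't moved.

```bash
python3 -c "
from bench import *
print(job_done())"
```

```text
the job is handed in; nothing more can be done
None
```

Both kits are made up and the job is handed in: all five parts were set down flat in their own compartments in about 31 s, and the large wheel and four-cell box were left where they lay.

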